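# Shut the toothbrush steriliser and start it

## Robot

A 7-joint arm with a two-finger parallel gripper is mounted at the origin on the work surface. World frame = base frame: x ahead of the robot, y to its left, z up, the work surface at z = 0. Lengths are in m, angles in rad, forces in N, time in s.
With the tool pointing down it reaches from about 0.425 to 0.875 m from the base axis. Payload 4.7 kg.
Tool frame: the origin (TCP) lies midway between the tips of the shut fingers; the grasp point (between the pads) lies 19 mm behind it; z points along the fingers, y is the line along which they close (so a half turn about z gives the same grasp; the last joint's range is limited). The gripper opens to 87 mm and grips with 3 to 60 N. Pads are 19 mm wide; open, the fingers measure 117 mm over their backs; the gripper's body (75 mm by 190 mm) begins 51 mm behind the grasp point.
Start: joints at [-1.21, 0.321, -0.07, 1.45, 0.023, 1.371, -0.057], TCP at [0.221, 0.611, 0.223] pointing down, gripper open.
Joint ranges: [-2.86, 2.86], [-0.3, 2.09], [-1.38, 1.24], [0.06, 2.45], [-1.56, 4.7], [0.09, 2.05], [-2.69, 2.69]. Speed limits (rad/s): [2.57, 2.57, 3.14, 3.14, 3.14, 3.14, 3.14].

## Interface

Orientations are given as a rotation vector (axis times angle).
In Python, from bench import ctrl, imaging, status gives the robot as it stands (ctrl), with the cameras (imaging) and the readings (status).
- The arm moves only by the shell command python3 inch.py 'ROWS' [FORCE]. ROWS is a JSON list of rows, 1 to 20 of them, each of 5 numbers: dx, dy, dz in m, then a turn about the tool's z in rad, then the opening from 0.0 (shut) to 1.0 (fully open); each row is the pose to reach, as a shift and turn from the pose commanded when the command began, along the tool's axes at that moment; what a row does not reach only later rows make up. A row lasts 1/10 s, in which the tool goes at most 0.05 m and 0.15 rad, less where a joint would pass 70% of its speed; a pose out of reach is approached as far as the arm can. The fingers move at their own pace and stop on an object; FORCE is the grip in N (left out, the last holds). Time passes only in rows, so rows that do not move let the fingers close. It prints the time, the measured TCP pose, the force, the opening and the grip force at its end. Input that does not fit is refused with a message, and nothing moves.
- status.get_state(): the state, without advancing time (a new reading comes with each control period).
- imaging.get_image(name): name is "scene" or "top"; returns the picture (400x640x3 uint8, red, green, blue); there is no depth.
- imaging.camera_model(name): a dict with "vertical_fov" (degrees; the focal length in pixels is half the picture's height over the tangent of half this angle, whatever the lens; pixels are square), "cx", "cy" (the principal point, pixels), "rvec" (rotation vector, rad) and "tvec" (3), from world to camera coordinates, as OpenCV has them. Camera axes: x right, y down, z forward; pixel columns grow to the right and rows downward; lengths in m; the calibration is good to about 2 mm. A picture is of the moment at which its call begins. camera_model takes no time and is no camera call.
- ctrl.close_job(): hands the job in; it is judged then, once.
The state is a dict: "time": time; "joint_positions": joint angles; "qd": joint speeds; "joint_torque": joint torques, N m; "position": TCP position; "tool_rot": TCP orientation; "ft_force": force on the tool from outside, world axes, zero at the start; "torque": the same for the moment, N m; "grip_width": opening from 0.0 (shut) to 1.0 (fully open); "grip_force": force on a finger pad.
Only numpy, scipy, OpenCV 4.12 (cv2) and the standard library are available. Lean on these libraries where they do the work, as an engineer would, in place of code of your own. Each camera call takes 0.05 s, during which the arm holds its last target. There are 200 camera calls.

## Task

Shut the toothbrush in the steriliser: press the lid down on its rubber seal until both front catches have snapped over it, without leaning hard on it. Then switch it on with the round key and, once that key is let go, start the cycle with the bar key, each pressed fully down. Leave the toothbrush in its cradle and the other things on the vanity as they stand.

Things in the scene. Friction and masses are not known exactly. Their poses are not given: they have to be found in the camera images.
- steriliser: Steriliser, fixed to the vanity on levelling feet 0 to 10 mm high: white chamber 130 (x) by 230 (y) by 70 mm, frosted lid hinged at its far (+x) side; at its front a console 56 mm high, out to x = -116 mm, 118 mm wide, with two keys. Origin: centre of the chamber's underside; x points from front to hinge, z up. A rubber seal stands 9 mm above the front rim. Over 32 N on the lid is too hard.
- lid (a joint): Lid angle (rad): about 0 (within 0.015) = shut and latched, grows as it opens; starts between 0.75 and 1.25. The hinge is stiff (0.2 N m), so the lid stays where it is pushed. Lying on the seal with neither catch on, it reads 0.04 to 0.08.
- lid_hinge (a point): Middle of the lid's hinge axis: x = 67, y = 0, z = 80 mm in the steriliser's frame, axis along its y. The lid (130 mm deep, 230 mm wide, 26 mm high, 0.18 kg) has its flat top 20 mm above this axis when shut.
- lid_left (a point): Point on the lid's top near its front left (+y) corner, 13 mm in from the front edge, 119 mm from the hinge axis: x = -52, y = 88, z = 98 to 102 mm in the steriliser's frame when latched. Where its catch snaps on is not known beforehand (catches sit up to 1.5 mm high or low): 1 mm below the latched height, at 12 to 24 N; hard stop at z = 97. Not caught, it springs up to z = 103.5 or more.
- lid_right (a point): The same at the front right (-y) corner: x = -52, y = -88 mm, with its own catch. The lid gives a few mm in twist, so each corner latches by itself while the other stands proud; the second one then takes 5 to 20 N. Pressing the middle of the front edge can take over 35 N. The spring catches, plates 24 mm wide, tops 95 mm high, stand before the front wall, from x = -78 to -66 mm.
- key_round (a joint): Round key (26 mm across), the on switch: how far it is pressed (m), 0 to 0.005; a spring returns it; fully down takes about 5 N.
- key_round_top (a point): Middle of the round key's top, 8 mm above the console: x = -94, y = 34, z = 64 mm in the steriliser's frame when up.
- key_bar (a joint): Bar key (18 by 44 mm, its length along y), starts the cycle: how far it is pressed (m), 0 to 0.005; a spring returns it; fully down takes about 5 N.
- key_bar_top (a point): Middle of the bar key's top, 8 mm above the console: x = -94, y = -26, z = 64 mm in the steriliser's frame when up.
- toothbrush: Blue toothbrush, 187 mm long along its y, lying in the cradle in the chamber, all of it below the rim. Origin: underside, about 90 mm from the handle's end.
- travel_bottle: Bystander: silicone travel bottle with a flip cap, 50 mm across, 121 mm high. Origin: centre of its underside, z up.
- egg_jar: Bystander: white ceramic egg-shaped jar, 88 mm across, 108 mm high, near one end of the steriliser. Origin: centre of its underside, z up.
- soap_rack: Bystander: steel wire soap rack with a bar of soap, 88 by 128 mm, 44 mm high, near the other end of the steriliser. Origin: centre of its underside, z up.
- cream_jar: Bystander: amber cream jar with a metal lid, 66 mm across, 50 mm high. Origin: centre of its underside, z up.
- tumbler: Bystander: white ceramic tumbler, 74 mm across, 95 mm high. Origin: centre of its underside, z up.
- hairbrush: Bystander: wooden hairbrush lying on its back, 210 mm long along its y, 62 mm wide, 26 mm high. Origin: underside, near its middle.

How it is judged:
By the outcome, as a careful person would: the job done as asked, in the order asked, and still so for the second after the job is handed in, with the robot touching nothing.
It also fails if it takes over 67 s, if anything falls off the work surface, if the arm or the gripper's body presses on something with over 40 N, if the wrist force passes 120 N, or if a joint passes its speed limit or range.

## Working session

There is one attempt and no reset: what is moved stays moved. The work goes in short steps, Python scripts to look and compute and a shell command to move; the robot and the scene stay as the last step left them, time stands still between calls to the robot, and variables do not carry over. Pictures are saved under pics/ and viewed, at most 10 in all, crops included, and the job is handed in when it is done.

```bash
ls; mkdir -p pics; python3 - <<'E'
from bench import ctrl, imaging, status
import cv2
for n in("scene","top"):
    cv2.imwrite(f"pics/{n}0.png",imaging.get_image(n)[:,:,::-1]); print(imaging.camera_model(n))
print(status.get_state())
E
```

```text
bench.py
inch.py
pics
{'vertical_fov': 50.027072663452415, 'cx': 316.0298080241225, 'cy': 201.16716834277457, 'rvec': array([ 0.71563131,  2.57937513, -1.1906119 ]), 'tvec': array([ 0.55314789, -0.13363522,  1.20361715])}
{'vertical_fov': 43.434331042232955, 'cx': 321.2435981774113, 'cy': 201.56924108441498, 'rvec': array([ 2.14022966, -2.10218667,  0.17851791]), 'tvec': array([-0.03006014,  0.61997551,  1.20914383])}
{'time': 0.1, 'joint_positions': array([-1.20991196,  0.32177437, -0.07009897,  1.45156635,  0.02264767,
        1.37078914, -0.05689765]), 'qd': array([ 0.00031458, -0.0016692 , -0.00021815, -0.00186422, -0.00126209,
        0.00027286,  0.00193589]), 'joint_torque': array([ 3.74258743e-04, -4.92572880e+01, -4.05468028e-01, -3.13397241e+01,
       -6.40497054e-02,  3.94385273e-02,  5.60470471e-05]), 'position': array([0.22080296, 0.61081757, 0.22154775]), 'tool_rot': array([-5.41890194e-01, -3.09433307e+00,  2.73664861e-03]), 'ft_force': array([ 0.03848306,  0.92515079, -0.63902825]), 'torque': array([0.0500006 , 0.01607072, 0.00543249]), 'grip_force': 0.0, 'grip_width': 1.0032770667802517}
```

View pics/scene0.png

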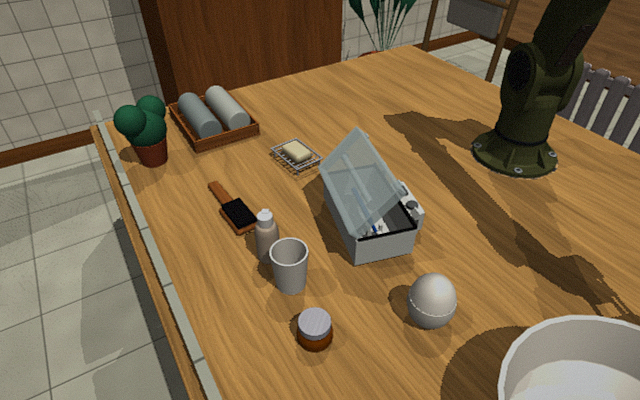

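View pics/top0.png

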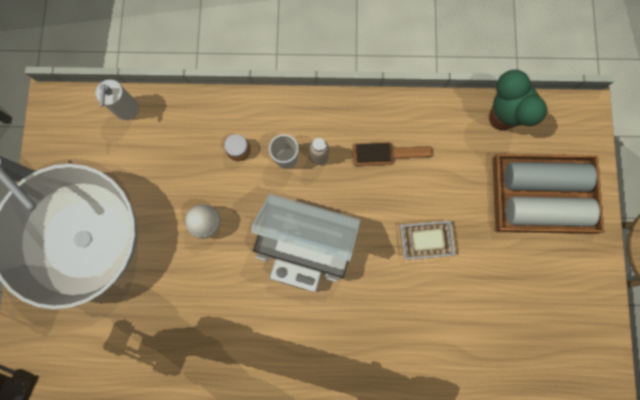

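```bash
python3 - <<'E'
import cv2
a=cv2.imread("pics/top0.png")[180:300,240:370];b=cv2.imread("pics/scene0.png")[120:270,310:435]
cv2.imwrite("pics/top_c.png",cv2.resize(a,None,fx=5,fy=5,interpolation=2)[:600,:])
cv2.imwrite("pics/scene_c.png",cv2.resize(b,None,fx=4,fy=4,interpolation=2))
E
```

```text
(no output)
```

View pics/top_c.png

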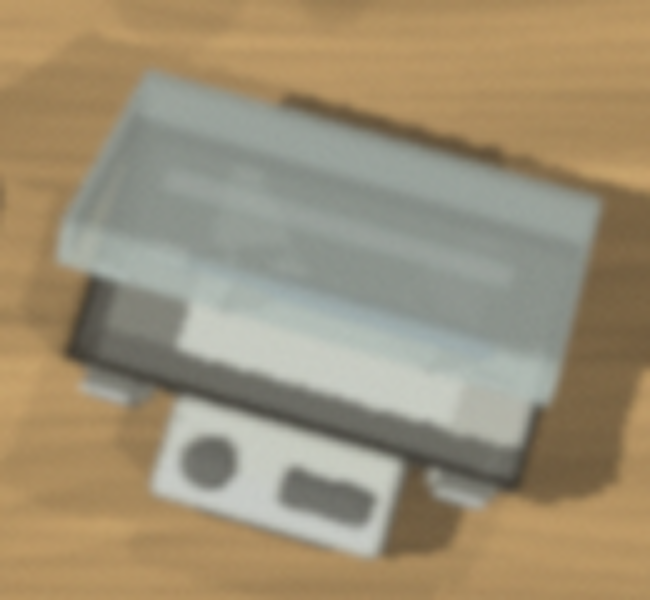

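View pics/scene_c.png

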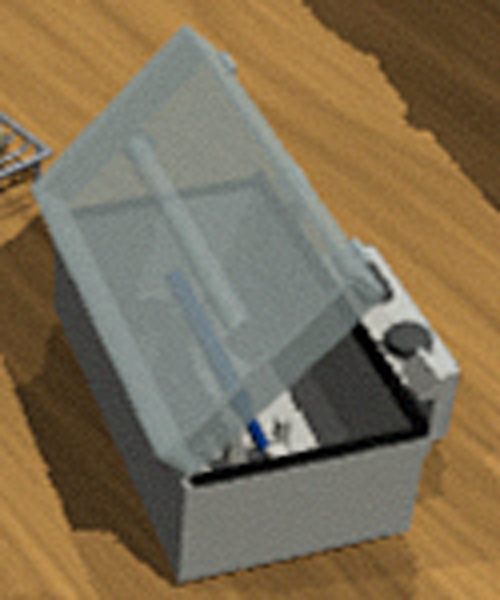

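```bash
cat > fit.py <<'E'
import numpy as np,cv2
from scipy.optimize import least_squares
from bench import ctrl, imaging, status
cams={n:imaging.camera_model(n) for n in("top","scene")}
def proj(n,P):
    c=cams[n]; f=200/np.tan(np.radians(c["vertical_fov"]/2))
    K=np.array([[f,0,c["cx"]],[0,f,c["cy"]],[0,0,1]])
    return cv2.projectPoints(np.array(P,float).reshape(-1,3),c["rvec"],c["tvec"],K,None)[0][:,0]
def lid(th,a,y,h):  # a from hinge toward front, h above axis
    c,s=np.cos(th),np.sin(th); return [67-a*c+h*s, y, 80+a*s+h*c]
T=[((152,493),(-116,59,56)),((380,556),(-116,-59,56)),((209,462),(-94,34,64)),((327,497),(-94,-26,64))]
S=[((178,580),(65,115,0)),((405,540),(-65,115,0)),((408,338),(-94,34,64))]
TL=[((62,262),(132,115,20)),((550,402),(132,-115,20))]
SL=[((183,28),(132,-115,20))]
def world(p,P):
    c,s=np.cos(p[2]),np.sin(p[2]); P=np.array(P,float)/1000
    return P@np.array([[c,-s,0],[s,c,0],[0,0,1]]).T+[p[0],p[1],p[3]]
def pix(p,n):
    A,L=(T,TL) if n=="top" else (S,SL)
    return proj(n,world(p,[q for _,q in A]+[lid(p[4],*q) for _,q in L]))
def obs(n):
    A,L,k,o=(T,TL,5,(240,180)) if n=="top" else (S,SL,4,(310,120))
    return (np.array([u for u,_ in A+L])+.5)/k-.5+o
res=lambda p:np.concatenate([(pix(p,n)-obs(n)).ravel() for n in cams]+[[(p[3]-.005)/.004]])
if __name__=="__main__":
    r=least_squares(res,[0.55,0,0.,.005,1.],loss="soft_l1")
    print(r.x,r.cost);print(res(r.x)[:-1].reshape(-1,2).round(1))
    print(proj("top",world(r.x,[(-65,115,79),(-65,-115,79),(-72,88,95),(-72,-88,95)])),(np.array([(70,352),(519,487)])/5+(240,180)))
    for n,q in dict(LL=(-52,88,100),LR=(-52,-88,100),R=(-94,34,64),B=(-94,-26,64)).items(): print(n,world(r.x,q))
    print(world(r.x,[lid(r.x[4],119,y,20) for y in (88,-88)]))
E
python3 fit.py
sed -i 's/(132,115,20)),((550,402),(132,-115,20))/(132,115,-6)),((550,402),(132,-115,-6))/' fit.py; python3 fit.py; python3 -c "
from bench import ctrl, imaging, status;s=status.get_state()
from scipy.spatial.transform import Rotation as R
print(R.from_rotvec(s['tool_rot']).as_matrix().round(3))"
```

```text
[ 0.52450118  0.01667511 -0.26492616  0.00356714  0.80567564] 2.3795430607449264
[[-0.5 -0.4]
 [ 0.2  0.7]
 [ 0.2 -0.2]
 [ 0.2 -0.2]
 [-0.4 -0.2]
 [ 0.2  0.3]
 [-0.2  1.3]
 [ 0.4 -1.6]
 [-0.2  0.1]
 [-0.  -0.1]]
[[252.69142865 250.59125816]
 [343.96215309 277.40038547]
 [261.5868791  256.008837  ]
 [332.4067361  276.83601724]] [[254.  250.4]
 [343.8 277.4]]
LL [0.49735711 0.11522053 0.10356714]
LR [ 0.45127362 -0.05463916  0.10356714]
R [0.44268316 0.07410168 0.06756714]
B [0.42697288 0.01619497 0.06756714]
[[ 0.54658139  0.10186582  0.18325418]
 [ 0.5004979  -0.06799387  0.18325418]]
[[-0.94   0.34  -0.   ]
 [ 0.34   0.94  -0.002]
 [-0.    -0.002 -1.   ]]
```

```bash
cat > w.py <<'E'
import numpy as np,sys
from bench import ctrl, imaging, status
from scipy.spatial.transform import Rotation as R
s=status.get_state(); M=R.from_rotvec(s["tool_rot"]).as_matrix()
p=np.array([.5245,.01668,.00357]);c,k=np.cos(-.2649),np.sin(-.2649)
S=np.array([[c,-k,0],[k,c,0],[0,0,1]])
print("t",s["time"],"ster mm",(S.T@(s["position"]-p)*1e3).round(2),"F",s["ft_force"].round(2))
print((S.T@M).round(3).tolist())
for a in sys.argv[1:]:
    print(a,"tool d",(M.T@(p+S@np.array(eval(a))/1e3-s["position"])).round(4))
E
python3 inch.py '[[0, 0, -0.03, -0.04, 0], [0, 0, -0.06, -0.082, 0], [0, 0, -0.06, -0.082, 0]]'; python3 w.py 15,80,240
```

```text
time: 0.4
position: [0.2215, 0.6131, 0.2872]
tool_rot: [0.413, 3.113, 0.011]
ft_force: [-0.6, 0.2, 0.1]
grip_width: 0.812
grip_force: 0.0
t 0.4 ster mm [-448.61  496.3   283.63] F [-0.57  0.16  0.1 ]
[[-1.0, -0.001, 0.0], [-0.001, 1.0, 0.007], [-0.0, 0.007, -1.0]]
15,80,240 tool d [-0.4633 -0.417   0.0407]
```

```bash
python3 inch.py '[[-0.03, -0.03, 0, 0, 0], [-0.06, -0.06, 0, 0, 0], [-0.09, -0.09, 0, 0, 0], [-0.12, -0.12, 0, 0, 0], [-0.15, -0.15, 0, 0, 0], [-0.18, -0.18, 0, 0, 0], [-0.21, -0.21, 0, 0, 0], [-0.24, -0.24, 0, 0, 0], [-0.27, -0.27, 0, 0, 0], [-0.3, -0.3, 0, 0, 0], [-0.33, -0.33, 0, 0, 0], [-0.36, -0.36, 0, 0, 0], [-0.39, -0.39, 0, 0, 0], [-0.42, -0.41, 0, 0, 0], [-0.45, -0.415, 0.02, 0, 0], [-0.463, -0.415, 0.04, 0, 0], [-0.463, -0.415, 0.04, 0, 0], [-0.463, -0.415, 0.04, 0, 0]]'; python3 w.py 15,80,240 5,80,186
```

```text
time: 2.2
position: [0.5584, 0.0899, 0.2418]
tool_rot: [-0.414, -3.112, 0.001]
ft_force: [-0.1, -0.7, -0.6]
grip_width: 0.004
grip_force: 0.0
t 2.2 ster mm [ 13.51  79.5  238.23] F [-0.1  -0.75 -0.58]
[[-1.0, -0.0, -0.002], [-0.0, 1.0, -0.001], [0.002, -0.001, -1.0]]
15,80,240 tool d [-0.0015  0.0005 -0.0018]
5,80,186 tool d [0.0084 0.0006 0.0522]
```

```bash
python3 inch.py '[[0.003, 0.004, 0.025, 0, 0], [0.006, 0.0065, 0.045, 0, 0], [0.0077, 0.0065, 0.055, 0, 0], [0.017, 0.0065, 0.065, 0, 0], [0.0264, 0.0065, 0.0728, 0, 0], [0.0264, 0.0065, 0.0728, 0, 0]]'; python3 w.py; python3 - <<'E'
from bench import ctrl, imaging, status
import cv2
cv2.imwrite("pics/s1.png",cv2.resize(imaging.get_image("scene")[80:280,280:480,::-1],None,fx=3,fy=3,interpolation=2))
E
```

```text
time: 2.8
position: [0.5344, 0.1035, 0.1699]
tool_rot: [-0.412, -3.114, -0.001]
ft_force: [0.3, 0.7, 0.3]
grip_width: 0.001
grip_force: 0.4
t 2.8 ster mm [-13.21  86.38 166.33] F [0.33 0.73 0.29]
[[-1.0, -0.002, -0.0], [-0.002, 1.0, 0.001], [0.0, 0.001, -1.0]]
```

View pics/s1.png

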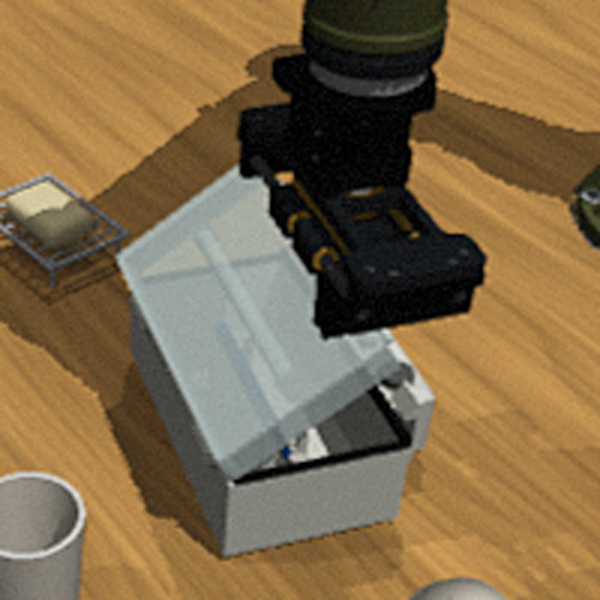

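The hand is over the lid's front-left corner (px ~(390,350)) and the lid has dropped to about 0.6 rad. I'll continue down the arc.

```bash
python3 inch.py '[[0.008, 0, 0.01, 0, 0], [0.015, 0, 0.02, 0, 0], [0.021, 0, 0.031, 0, 0], [0.026, 0, 0.042, 0, 0], [0.029, 0, 0.048, 0, 0], [0.031, 0, 0.052, 0, 0], [0.031, 0, 0.052, 0, 0]]'; python3 w.py
```

```text
time: 3.55
position: [0.5045, 0.1105, 0.1168]
tool_rot: [-0.415, -3.112, 0.002]
ft_force: [0.2, -0.2, 0.0]
grip_width: 0.005
grip_force: 0.2
t 3.55 ster mm [-43.88  85.34 113.2 ] F [ 0.22 -0.25  0.02]
[[-1.0, 0.0, -0.002], [0.0, 1.0, -0.001], [0.002, -0.001, -1.0]]
```

```bash
python3 inch.py '[[0.003, 0.001, 0.002, 0, 0], [0.006, 0.002, 0.004, 0, 0], [0.007, 0.002, 0.006, 0, 0], [0.007, 0.002, 0.006, 0, 0]]'; python3 w.py; python3 inch.py '[[0, 0, 0.001, 0, 0], [0, 0, 0.002, 0, 0], [0, 0, 0.002, 0, 0]]';python3 inch.py '[[0, 0, 0.001, 0, 0], [0, 0, 0.0015, 0, 0], [0, 0, 0.0015, 0, 0]]'; python3 w.py
```

```text
time: 3.95
position: [0.5011, 0.1141, 0.113]
tool_rot: [0.415, 3.11, 0.001]
ft_force: [3.7, -2.4, 4.1]
grip_width: 0.007
grip_force: 2.1
t 3.95 ster mm [-48.14  87.9  109.41] F [ 3.75 -2.37  4.07]
[[-1.0, 0.0, 0.004], [0.0, 1.0, 0.001], [-0.004, 0.001, -1.0]]
time: 4.25
position: [0.5011, 0.1144, 0.1117]
tool_rot: [0.415, 3.11, 0.002]
ft_force: [2.0, -2.2, 10.1]
grip_width: 0.002
grip_force: 4.9
time: 4.55
position: [0.501, 0.1146, 0.1104]
tool_rot: [0.415, 3.111, 0.002]
ft_force: [0.7, -2.1, 11.0]
grip_width: 0.005
grip_force: 5.4
t 4.55 ster mm [-48.3   88.37 106.83] F [ 0.7  -2.13 10.96]
[[-1.0, 0.0, 0.003], [0.0, 1.0, 0.002], [-0.003, 0.002, -1.0]]
```

```bash
for i in 1 2; do python3 inch.py '[[0, 0, 0.0005, 0, 0], [0, 0, 0.001, 0, 0], [0, 0, 0.001, 0, 0]]' | grep -E 'posi|ft'; done; python3 w.py
```

```text
position: [0.501, 0.1147, 0.1096]
ft_force: [0.7, -2.5, 12.1]
position: [0.501, 0.1148, 0.109]
ft_force: [-1.1, -2.9, 14.9]
t 5.15 ster mm [-48.37  88.58 105.39] F [-1.1  -2.88 14.9 ]
[[-1.0, 0.0, 0.003], [0.0, 1.0, 0.002], [-0.003, 0.002, -1.0]]
```

```bash
python3 inch.py '[[0, 0, 0.0005, 0, 0], [0, 0, 0.0007, 0, 0], [0, 0, 0.0007, 0, 0]]' | grep -E 'posi|ft'; python3 inch.py '[[0, 0, 0.0005, 0, 0], [0, 0, 0.0007, 0, 0], [0, 0, 0.0007, 0, 0]]' | grep -E 'posi|ft'
```

```text
position: [0.501, 0.1149, 0.1085]
ft_force: [-1.8, -2.2, 15.9]
position: [0.501, 0.115, 0.108]
ft_force: [-1.8, -2.4, 16.7]
```

```bash
python3 inch.py '[[0, 0, 0.0005, 0, 0], [0, 0, 0.0007, 0, 0], [0, 0, 0.0007, 0, 0]]' | grep -E 'posi|ft'; python3 inch.py '[[0, 0, 0.0005, 0, 0], [0, 0, 0.0007, 0, 0], [0, 0, 0.0007, 0, 0]]' | grep -E 'posi|ft'
```

```text
position: [0.501, 0.1151, 0.1074]
ft_force: [-2.3, -2.2, 18.4]
position: [0.501, 0.1152, 0.1068]
ft_force: [-3.0, -2.1, 18.7]
```

```bash
python3 inch.py '[[0, 0, 0.0005, 0, 0], [0, 0, 0.0007, 0, 0], [0, 0, 0.0007, 0, 0]]' | grep -E 'posi|ft'
```

```text
position: [0.501, 0.1152, 0.1065]
ft_force: [-3.3, -2.3, 21.5]
```

```bash
python3 inch.py '[[0, 0, 0.0005, 0, 0], [0, 0, 0.0006, 0, 0], [0, 0, 0.0006, 0, 0]]' | grep -E 'posi|ft'
```

```text
position: [0.501, 0.1153, 0.1062]
ft_force: [-4.0, -2.4, 22.9]
```

```bash
python3 inch.py '[[0, 0, 0.0004, 0, 0], [0, 0, 0.0005, 0, 0], [0, 0, 0.0005, 0, 0]]' | grep -E 'posi|ft'
```

```text
position: [0.501, 0.1154, 0.1059]
ft_force: [-5.4, -2.8, 23.8]
```

```bash
python3 inch.py '[[0, 0, 0.0004, 0, 0], [0, 0, 0.0005, 0, 0], [0, 0, 0.0005, 0, 0]]' | grep -E 'posi|ft'
```

```text
position: [0.501, 0.1154, 0.1055]
ft_force: [-5.2, -2.8, 25.4]
```

```bash
python3 inch.py '[[0, 0, 0.0004, 0, 0], [0, 0, 0.0005, 0, 0], [0, 0, 0.0005, 0, 0]]' | grep -E 'posi|ft'
```

```text
position: [0.501, 0.1155, 0.1053]
ft_force: [-6.1, -3.3, 26.8]
```

```bash
python3 inch.py '[[0, 0, -0.001, 0, 0], [0, 0, -0.002, 0, 0], [0, 0, -0.002, 0, 0]]' | grep -E 'posi|ft'; python3 inch.py '[[0, 0, -0.001, 0, 0], [0, 0, -0.002, 0, 0], [0, 0, -0.002, 0, 0]]' | grep -E 'posi|ft'
```

```text
position: [0.501, 0.1153, 0.1065]
ft_force: [-3.4, -2.4, 20.7]
position: [0.5009, 0.1151, 0.107]
ft_force: [-0.1, -1.5, 11.9]
```

```bash
python3 inch.py '[[0, 0, -0.001, 0, 0], [0, 0, -0.001, 0, 0]]' | grep -E 'posi|ft'; python3 inch.py '[[0, 0, -0.001, 0, 0], [0, 0, -0.001, 0, 0]]' | grep -E 'posi|ft'; python3 inch.py '[[0, 0, -0.001, 0, 0], [0, 0, -0.001, 0, 0]]' | grep -E 'posi|ft';python3 inch.py '[[0, 0, -0.001, 0, 0], [0, 0, -0.001, 0, 0]]' | grep -E 'posi|ft'
```

```text
position: [0.5008, 0.1151, 0.1072]
ft_force: [2.1, -1.0, 6.7]
position: [0.4999, 0.1152, 0.1073]
ft_force: [2.4, 1.1, 4.3]
position: [0.4988, 0.115, 0.1074]
ft_force: [0.3, 1.4, 3.4]
position: [0.4983, 0.1146, 0.108]
ft_force: [0.4, 0.2, 0.0]
```

```bash
python3 inch.py '[[0, 0, -0.01, 0, 0], [0.001, -0.03, -0.015, 0, 0], [0.002, -0.07, -0.015, 0, 0], [0.002, -0.11, -0.015, 0, 0], [0.002, -0.15, -0.015, 0, 0], [0.002, -0.176, -0.012, 0, 0], [0.002, -0.176, -0.009, 0, 0], [0.002, -0.176, -0.009, 0, 0]]'; python3 w.py -- 2>/dev/null -50,-88,110
```

```text
time: 10.05
position: [0.451, -0.0547, 0.1177]
tool_rot: [-0.417, -3.113, -0.001]
ft_force: [-0.1, 0.6, 0.5]
grip_width: 0.004
grip_force: 0.0
t 10.05 ster mm [-52.28 -88.15 114.16] F [-0.11  0.56  0.5 ]
[[-1.0, 0.001, -0.001], [0.001, 1.0, 0.001], [0.001, 0.001, -1.0]]
```

```bash
python3 inch.py '[[0, 0, 0.002, 0, 0], [0, 0, 0.004, 0, 0], [0, 0, 0.004, 0, 0]]' | grep -E 'posi|ft'; python3 inch.py '[[0, 0, 0.001, 0, 0], [0, 0, 0.002, 0, 0], [0, 0, 0.002, 0, 0]]' | grep -E 'posi|ft'; python3 inch.py '[[0, 0, 0.001, 0, 0], [0, 0, 0.002, 0, 0], [0, 0, 0.002, 0, 0]]' | grep -E 'posi|ft'
```

```text
position: [0.4514, -0.0541, 0.1136]
ft_force: [-1.8, 0.2, 1.8]
position: [0.4513, -0.0543, 0.112]
ft_force: [-2.2, -0.6, 5.8]
position: [0.4511, -0.0545, 0.1102]
ft_force: [-3.4, -1.7, 7.9]
```

```bash
python3 inch.py '[[0, 0, 0.001, 0, 0], [0, 0, 0.001, 0, 0]]' | grep -E 'posi|ft'; python3 inch.py '[[0, 0, 0.001, 0, 0], [0, 0, 0.001, 0, 0]]' | grep -E 'posi|ft'; python3 inch.py '[[0, 0, 0.0005, 0, 0], [0, 0, 0.001, 0, 0]]' | grep -E 'posi|ft'
```

```text
position: [0.451, -0.0547, 0.1094]
ft_force: [-5.0, -1.2, 10.3]
position: [0.4509, -0.0547, 0.1087]
ft_force: [-5.5, -1.4, 11.7]
position: [0.4508, -0.0548, 0.1079]
ft_force: [-7.1, -1.5, 15.8]
```

```bash
python3 inch.py '[[0, 0, 0.0005, 0, 0], [0, 0, 0.001, 0, 0]]' | grep -E 'posi|ft'; python3 inch.py '[[0, 0, 0.0005, 0, 0], [0, 0, 0.001, 0, 0]]' | grep -E 'posi|ft'
```

```text
position: [0.4508, -0.0549, 0.1073]
ft_force: [-9.4, -1.8, 19.2]
position: [0.4507, -0.055, 0.1066]
ft_force: [-10.3, -0.7, 22.2]
```

```bash
python3 inch.py '[[0.001, 0, 0.0003, 0, 0], [0.002, 0, 0.0005, 0, 0], [0.002, 0, 0.0005, 0, 0]]' | grep -E 'posi|ft'; python3 w.py
```

```text
position: [0.4506, -0.0549, 0.1067]
ft_force: [-5.7, -3.0, 18.8]
t 12.25 ster mm [-52.59 -88.42 103.18] F [-5.72 -2.97 18.84]
[[-1.0, -0.0, 0.002], [-0.0, 1.0, 0.0], [-0.002, 0.0, -1.0]]
```

```bash
python3 inch.py '[[0, 0, 0.0005, 0, 0], [0, 0, 0.001, 0, 0]]' | grep -E 'posi|ft';python3 inch.py '[[0, 0, 0.0005, 0, 0], [0, 0, 0.0007, 0, 0]]' | grep -E 'posi|ft'
```

```text
position: [0.4506, -0.055, 0.1061]
ft_force: [-7.9, -3.7, 22.9]
position: [0.4505, -0.055, 0.1056]
ft_force: [-8.3, -2.5, 25.3]
```

```bash
python3 inch.py '[[0, 0, -0.001, 0, 0], [0, 0, -0.002, 0, 0], [0, 0, -0.002, 0, 0]]' | grep -E 'posi|ft'; python3 inch.py '[[0, 0, -0.001, 0, 0], [0, 0, -0.002, 0, 0], [0, 0, -0.002, 0, 0]]' | grep -E 'posi|ft';  python3 inch.py '[[0, 0, -0.001, 0, 0], [0, 0, -0.001, 0, 0]]' | grep -E 'posi|ft'; python3 inch.py '[[0, 0, -0.001, 0, 0], [0, 0, -0.001, 0, 0]]' | grep -E 'posi|ft'; python3 inch.py '[[0, 0, -0.001, 0, 0], [0, 0, -0.001, 0, 0]]' | grep -E 'posi|ft'; python3 inch.py '[[0, 0, -0.001, 0, 0], [0, 0, -0.001, 0, 0]]' | grep -E 'posi|ft'
```

```text
position: [0.4507, -0.0549, 0.1071]
ft_force: [-6.1, -2.0, 19.4]
position: [0.4506, -0.0547, 0.1077]
ft_force: [-1.9, -2.9, 8.4]
position: [0.4501, -0.0539, 0.1078]
ft_force: [0.3, -1.0, 3.6]
position: [0.449, -0.0537, 0.1081]
ft_force: [-0.9, -0.4, -0.8]
position: [0.4492, -0.054, 0.1093]
ft_force: [-0.5, -0.2, 0.2]
position: [0.4494, -0.0541, 0.1105]
ft_force: [-0.2, -0.4, -1.3]
```

```bash
python3 inch.py '[[0, 0, -0.008, 0, 0], [0, 0.04, -0.009, 0, 0], [0, 0.08, -0.009, 0, 0], [0, 0.12, -0.009, 0, 0], [0, 0.16, -0.009, 0, 0], [0, 0.174, -0.004, 0, 0], [0, 0.174, 0.0005, 0, 0], [0, 0.174, 0.0015, 0, 0], [0, 0.174, 0.0015, 0, 0]]'; python3 inch.py '[[0, 0, 0.001, 0, 0], [0, 0, 0.001, 0, 0]]' | grep -E 'posi|ft'; python3 inch.py '[[0, 0, 0.001, 0, 0], [0, 0, 0.001, 0, 0]]' | grep -E 'posi|ft'; python3 inch.py '[[0, 0, 0.001, 0, 0], [0, 0, 0.001, 0, 0]]' | grep -E 'posi|ft'
```

```text
time: 14.95
position: [0.4945, 0.1115, 0.1087]
tool_rot: [-0.419, -3.113, 0.001]
ft_force: [0.8, -0.4, 0.6]
grip_width: 0.008
grip_force: 0.0
position: [0.4949, 0.1127, 0.1081]
ft_force: [0.3, -0.6, -0.7]
position: [0.495, 0.1131, 0.1075]
ft_force: [-1.0, -2.1, 3.5]
position: [0.4951, 0.1131, 0.1073]
ft_force: [-4.3, -2.0, 10.8]
```

```bash
python3 inch.py '[[0, 0, -0.01, 0, 0], [0, 0, -0.025, 0, 0], [0, 0, -0.025, 0, 0]]'; python3 w.py -94,34,120 -94,34,72
```

```text
time: 15.85
position: [0.4964, 0.1144, 0.1329]
tool_rot: [0.414, 3.111, 0.004]
ft_force: [0.7, -0.1, -0.8]
grip_width: 0.003
grip_force: 0.0
t 15.85 ster mm [-52.72  86.96 129.34] F [ 0.66 -0.07 -0.84]
[[-1.0, -0.0, 0.003], [-0.0, 1.0, 0.003], [-0.003, 0.003, -1.0]]
-94,34,120 tool d [ 0.0413 -0.053   0.0091]
-94,34,72 tool d [ 0.0415 -0.0531  0.0571]
```

```bash
python3 inch.py '[[0.02, -0.025, 0, 0, 0], [0.041, -0.053, 0, 0, 0], [0.041, -0.053, 0.01, 0, 0], [0.041, -0.053, 0.03, 0, 0], [0.041, -0.053, 0.048, 0, 0], [0.041, -0.053, 0.055, 0, 0], [0.041, -0.053, 0.055, 0, 0]]'|grep -E 'posi|ft'; python3 w.py; python3 - <<'E'
from bench import ctrl, imaging, status
import cv2
cv2.imwrite("pics/s2.png",cv2.resize(imaging.get_image("scene")[120:270,310:460,::-1],None,fx=4,fy=4,interpolation=2))
E
```

```text
position: [0.4407, 0.0733, 0.0748]
ft_force: [-0.3, 0.4, -0.3]
t 16.55 ster mm [-95.72  32.72  71.19] F [-0.3   0.38 -0.26]
[[-1.0, -0.0, -0.002], [-0.0, 1.0, -0.002], [0.002, -0.002, -1.0]]
```

View pics/s2.png

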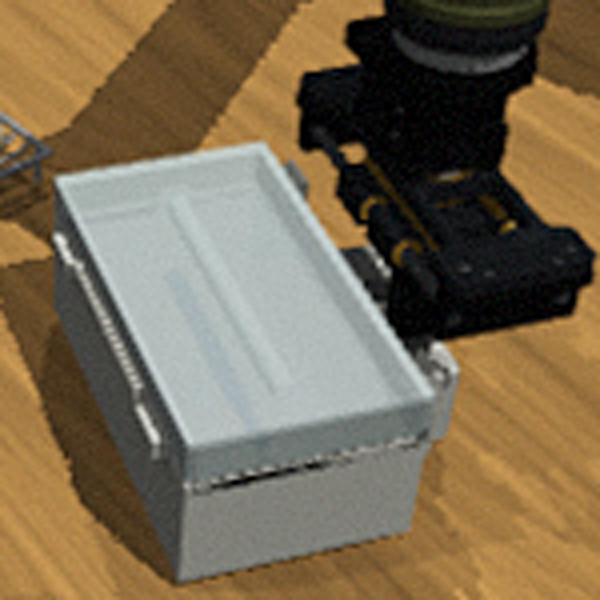

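The lid lies flat and shut (front edge (265,145)–(435,400)), with the tool over the round key.

```bash
python3 inch.py '[[0, 0, 0.001, 0, 0], [0, 0, 0.003, 0, 0], [0, 0, 0.004, 0, 0], [0, 0, 0.004, 0, 0]]'|grep -E 'posi|ft'; python3 inch.py '[[0, 0, 0.001, 0, 0], [0, 0, 0.002, 0, 0], [0, 0, 0.002, 0, 0]]'|grep -E 'posi|ft'; python3 inch.py '[[0, 0, 0.001, 0, 0], [0, 0, 0.002, 0, 0], [0, 0, 0.002, 0, 0]]'|grep -E 'posi|ft'
```

```text
position: [0.4419, 0.0735, 0.0723]
ft_force: [-0.2, -0.2, 2.4]
position: [0.4419, 0.0736, 0.0702]
ft_force: [1.6, -0.1, 2.9]
position: [0.4419, 0.0735, 0.0682]
ft_force: [0.3, 0.9, 4.9]
```

```bash
python3 inch.py '[[0, 0, 0.001, 0, 0], [0, 0, 0.002, 0, 0], [0, 0, 0.002, 0, 0]]'|grep -E 'posi|ft'; python3 inch.py '[[0, 0, 0.001, 0, 0], [0, 0, 0.002, 0, 0], [0, 0, 0.002, 0, 0]]'|grep -E 'posi|ft'
```

```text
position: [0.4419, 0.0735, 0.0672]
ft_force: [-2.7, -0.8, 13.0]
position: [0.442, 0.0736, 0.0669]
ft_force: [-8.3, -1.2, 28.5]
```

Fully down. Release it and move to the bar key.

```bash
python3 inch.py '[[0, 0, -0.006, 0, 0], [0, 0, -0.02, 0, 0], [0, 0, -0.02, 0, 0], [0, -0.03, -0.02, 0, 0], [0, -0.06, -0.02, 0, 0], [0, -0.06, -0.013, 0, 0], [0, -0.06, -0.013, 0, 0]]'|grep -E 'posi|ft'; python3 w.py -94,-26,72
```

```text
position: [0.4243, 0.0151, 0.0754]
ft_force: [-0.4, -0.1, -0.8]
t 18.9 ster mm [-96.28 -27.77  71.8 ] F [-0.4  -0.13 -0.78]
[[-1.0, 0.001, -0.003], [0.001, 1.0, -0.001], [0.003, -0.001, -1.0]]
-94,-26,72 tool d [-0.0023  0.0018 -0.0002]
```

```bash
python3 inch.py '[[-0.001, 0, 0.002, 0, 0], [-0.001, 0.001, 0.004, 0, 0], [-0.001, 0.001, 0.006, 0, 0], [-0.001, 0.001, 0.006, 0, 0]]'|grep -E 'posi|ft'; python3 inch.py '[[0, 0, 0.001, 0, 0], [0, 0, 0.003, 0, 0], [0, 0, 0.003, 0, 0]]'|grep -E 'posi|ft'; python3 inch.py '[[0, 0, 0.001, 0, 0], [0, 0, 0.001, 0, 0]]'|grep -E 'posi|ft'; python3 inch.py '[[0, 0, 0.001, 0, 0], [0, 0, 0.001, 0, 0]]'|grep -E 'posi|ft'
```

```text
position: [0.4272, 0.017, 0.071]
ft_force: [0.1, 1.1, 3.2]
position: [0.4273, 0.017, 0.0682]
ft_force: [-0.9, 3.0, 3.9]
position: [0.4273, 0.0168, 0.0674]
ft_force: [-0.6, 3.8, 6.0]
position: [0.4274, 0.0168, 0.0672]
ft_force: [-4.5, 2.9, 14.3]
```

```bash
python3 inch.py '[[0, 0, 0.001, 0, 0], [0, 0, 0.001, 0, 0]]'|grep -E 'posi|ft'; python3 inch.py '[[0, 0, -0.006, 0, 0], [0, 0, -0.03, 0, 0], [0, 0, -0.07, 0, 0], [0, 0, -0.1, 0, 0], [0, 0, -0.1, 0, 0]]'; python3 - <<'E'
from bench import ctrl, imaging, status
import cv2,numpy as np
a=imaging.get_image("scene")[60:310,200:480,::-1]
cv2.imwrite("pics/s3.png",cv2.resize(a,None,fx=2.4,fy=2.4,interpolation=2))
E
```

```text
position: [0.4275, 0.0168, 0.0671]
ft_force: [-7.4, 2.9, 21.6]
time: 20.7
position: [0.4297, 0.0155, 0.1685]
tool_rot: [0.415, 3.107, 0.003]
ft_force: [-0.3, -0.7, -0.9]
grip_width: 0.005
grip_force: 0.0
```

View pics/s3.png

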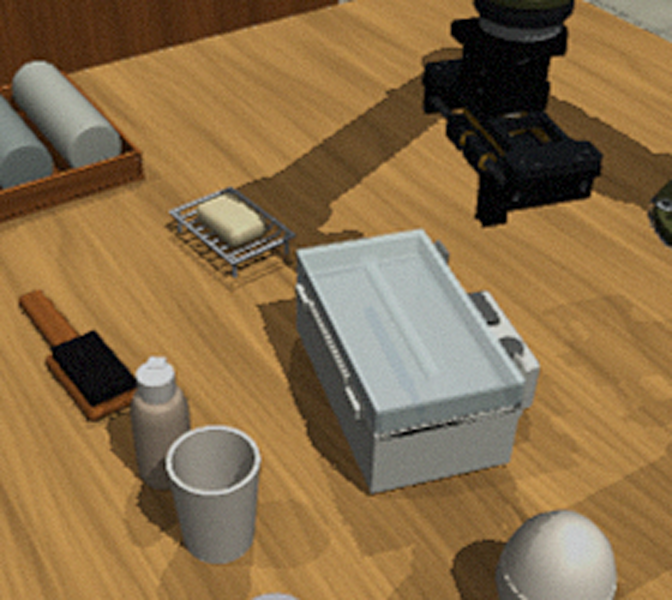

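The lid is shut level on the chamber (corners (300,250), (425,235), (525,385)), both keys are up, the bystanders haven't moved, and the arm is clear.

```bash
python3 -c "
from bench import ctrl, imaging, status
print(ctrl.close_job())"
```

```text
the job is handed in; nothing more can be done
None
```

The job is handed in at about 21 s: the lid is shut and both catches appear to have snapped on (left and right were pressed separately, never over 29 N on the lid by the wrist reading), then the round key and the bar key were each pressed to their stop and let go, and the bystanders in the last picture look undisturbed.

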